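# Clear loose spacers from an amplifier box and hold the probe pen on its marked terminal

## Robot

A 6-joint arm with a two-finger parallel gripper is mounted at the origin on the work surface. World frame = base frame: x ahead of the robot, y to its left, z up, the work surface at z = 0. Lengths are in m, angles in rad, forces in N, time in s.
With the tool pointing down it reaches from about 0.325 to 0.9 m from the base axis. Payload 6.1 kg.
Tool frame: the origin (TCP) lies midway between the tips of the shut fingers; the grasp point (between the pads) lies 19 mm behind it (hold_point_z is the distance from the TCP to the grasp point, in m); z points along the fingers, y is the line along which they close (so a half turn about z gives the same grasp; the last joint's range is limited). The gripper opens to 85 mm and grips with 20 to 120 N. Pads are 22 mm wide; open, the fingers measure 114 mm over their backs; the gripper's body (76 mm by 85 mm) begins 54 mm behind the grasp point. The pads swing forward as they close: fully open they stand 13 mm farther back than shut.
Start: joints at [-1.227, 0.22, 1.526, -0, 1.395, -0.126], TCP at [0.283, -0.557, 0.231] pointing down, gripper open.
Joint ranges: [-2.98, 2.98], [-0.91, 2.08], [0.09, 2.57], [-1.24, 4.39], [0.2, 2.65], [-2.68, 2.68]. Speed limits (rad/s): [2.57, 2.57, 3.01, 3.14, 3.14, 3.14].

## Interface

Orientations are given as a unit quaternion [x, y, z, w].
In Python, from station import sense, capture, finish_job, hold_point_z gives the robot as it stands. The module is installed in compiled form; this text tells all that it offers.
- The arm moves only by the tool apply_moves, never from a script. Its argument "deltas" is a list of rows, each an object of numbers: "x", "y", "z": the shift along the world's x, y, z as a fraction of full scale; "rx", "ry", "rz": the turn, a rotation vector about the world's x, y, z as a fraction of full scale. A call has 1 to 10 rows; each row is the pose to reach, as a shift and turn from the pose commanded when the call began, turning the shorter way round; what a row does not reach only later rows make up. Full scale, the value 1, is 0.15 m for a shift and 2 pi rad for a turn. A row lasts 1/8 s, in which the tool goes at most 62.5 mm and 10.7 degrees, less where a joint would pass 70% of its speed; a pose out of reach is approached as far as the arm can. A call with a number of a shift or a turn outside -1 to 1 is refused whole. A call with a gripper value outside its range is refused whole. "hand" is the opening, from 0 (shut) to 1 (fully open), set as the call begins (left out, the last holds). The fingers move at their own pace and stop on an object; the grip force is fixed at half the most. Time passes only in rows, so rows that repeat a pose let the fingers close. It gives the time, the measured TCP pose, the force, the opening and the grip force at its end, in the units of the state.
- sense(): the state, without advancing time (a new reading comes with each control period).
- capture(name): name is "scene" or "top" or "wrist"; returns a dict with "img" (384x512x3 uint8, blue, green, red), "depth" (384x512 float32, m along the optical axis (not along the pixel's ray), 0 where there is no reading), "K" (3x3 intrinsics, pixels), "dist_coeffs" ([k1, k2, p1, p2, k3] as OpenCV has them; the pictures are not rectified), "camera_from_world" (4x4, takes a point from world to camera coordinates); the wrist camera has in their place "tool_from_camera" (4x4, takes a point from camera to tool coordinates, whose origin is the TCP and whose axes are the flange's). Camera axes: x right, y down, z forward; pixel columns grow to the right and rows downward; lengths in m; the calibration is good to about 2 mm. A picture is of the moment at which its call begins: read the wrist's pose just before it.
- finish_job(): hands the job in; it is judged then, once.
The state is a dict: "time_s": time; "joint_positions": joint angles; "qd": joint speeds; "tau": joint torques, N m; "ee_pos": TCP position; "tool_rot": TCP orientation; "wrist_force": force on the tool from outside, world axes, zero at the start; "torque": the same for the moment, N m; "grip_width": finger opening in m; "finger_force": force on a finger pad.
Only numpy, scipy, OpenCV 4.12 (cv2) and the standard library are available. Lean on these libraries where they do the work, as an engineer would, in place of code of your own. Each camera call takes 0.05 s, during which the arm holds its last target. There are 200 camera calls.

## Task

Three loose brass spacers lie inside the open amplifier box: pick the box up, tip all of them out into the grey parts tray, and set the box down gently, upright again, on the plywood board. Then take the probe pen out of the wooden tool block and hold it upright with its needle on the brass terminal that has the white ring printed round it, pressing lightly so that the spring-loaded needle is pushed about half-way in. Finish while holding the pen there, do not let go of it, and leave the other things on the bench where they are.

Things in the scene. Friction and masses are not known exactly. Their poses are not given: they have to be found in the camera images.
- ampbox: Die-cast aluminium amplifier box, lid off, loose, 0.26 kg, standing open side up on the plywood board: 112 mm along its x, 60 mm along its y, 38 mm high, walls 3.5 mm, straight upright sides (a 60 mm grasp across its y). Origin at the centre of its underside, z up out of the mouth. A dark green circuit board covers its floor, top 6 mm above the underside.
- ampbox_mouth (a point): Centre of the box's open mouth, 38 mm above its underside, axes as the box. Two black jack sockets (16 mm deep, 16 mm high) stand inside at the +x end, their steel bushes stick out 6 mm there; the -x end is plain; 8 mm posts fill the inner corners. The inside is slippery (friction about 0.3): the spacers slide out over the -x end when that end is tipped down by 115 to 125 degrees.
- terminal (a point): The target: centre of the top face of the flat round brass terminal, 12 mm across, with a white ring (23 mm across) printed on the board round it. It lies 22 mm towards -x and 6 mm towards +y from the middle of the box, 8 mm above the box's underside. Axes as the box. The two smaller 8 mm terminals without a ring are not meant.
- spacer0: Brass hexagonal spacer, 10 mm across flats, 22 mm long, 14 g, lying loose on the circuit board inside the box. Origin on one of its flats (the underside at the start), axis along its x.
- spacer1: As spacer0.
- spacer2: As spacer0.
- tray: Grey plastic parts tray, fixed, open-topped: 200 mm along its x, 160 mm along its y, 42 mm high, walls and floor 4 mm. Origin at the centre of its underside. It stands to the robot's left or right of the plywood board, and the tool block on the other side.
- workboard: Plywood work board, fixed, 260 mm along its x, 260 mm along its y, 12 mm thick, origin at the centre of its underside. The battery and the dial knob stand in its two far corners.
- toolblock: Wooden tool block, fixed, 60 mm along its x, 170 mm along its y, 60 mm high, two upright through-holes 17 mm wide at y = -45 and +45 mm. One holds the probe pen, the other the nut driver (either way round). Origin at the centre of its underside. Lift the pen at least 55 mm straight up to clear it.
- pen: Probe pen (signal injector), loose, 60 g, 148 mm long, standing needle-down in the tool block, black collar on the block's top. Aluminium barrel 16 mm in diameter from 56 to 142 mm above the needle's end; collar 23 mm wide at 52 to 56 mm; nose below it 15 mm wide. Origin at the end of the needle (when out), z up along the pen. A grip 105 mm above that end clears gripper body and box.
- pen_tip (a point): The end of the needle itself; it moves back with the needle. The needle is 3.2 mm thick and stands out 18 mm from the nose.
- needle (a joint): How far the needle is pushed into the pen, m: 0 fully out, 0.010 fully in. A spring pushes it out: it starts to give at 1 N and takes 0.4 N more for each mm (3 N half-way, 5 N fully in).
- nutdriver: Bystander: stubby nut driver with a fat dark wooden handle (25 mm wide, top 105 mm above the bench), standing in the tool block's other hole, 90 mm from the pen. Shorter and fatter than the pen; carry the pen clear over it.
- battery: Bystander: 9-volt battery, 26 x 17 x 48 mm, standing on a far corner of the plywood board.
- dialknob: Bystander: black dial knob, 25 mm wide, 15 mm high, on the other far corner of the plywood board.
- tape: Bystander: roll of black insulating tape, 68 mm wide, 19 mm high, lying beyond the board.
- solderreel: Bystander: reel of solder, 52 mm wide, 36 mm high, beyond the board.
- pliers: Bystander: pliers with yellow handles, 170 mm long, lying beyond the board.
- capacitor: Bystander: capacitor can, 35 mm wide, 45 mm high, standing beyond the things on the robot's left.

How it is judged:
On the way, in this order (a step that is already met when the one before it is completed fails the run):
1. the box has been lifted and tipped well over (angle between ampbox's own z axis and vertical above 1.4 rad and height (world z) of ampbox above 0.05 m), for 0.1 s.
2. all three spacers are in the tray and the box stands upright on the board again, let go (x of spacer0 in the frame of tray between -0.097 and 0.097 m and y of spacer0 in the frame of tray between -0.077 and 0.077 m and z of spacer0 in the frame of tray between 0 and 0.035 m and x of spacer1 in the frame of tray between -0.097 and 0.097 m and y of spacer1 in the frame of tray between -0.077 and 0.077 m and z of spacer1 in the frame of tray between 0 and 0.035 m and x of spacer2 in the frame of tray between -0.097 and 0.097 m and y of spacer2 in the frame of tray between -0.077 and 0.077 m and z of spacer2 in the frame of tray between 0 and 0.035 m and angle between ampbox's own z axis and vertical below 0.07 rad and x of ampbox in the frame of workboard between -0.1 and 0.1 m and y of ampbox in the frame of workboard between -0.1 and 0.1 m and z of ampbox in the frame of workboard between 0.008 and 0.016 m and contact force between the fingers and ampbox below 0.05 N and linear speed of ampbox below 0.02 m/s), for 0.2 s.
3. the pen has been drawn out of the tool block (z of pen in the frame of toolblock above 0.055 m), for 0.1 s.
At the end, for the whole second after the job is handed in: Spacers in the tray; box upright (4 degrees) on the board, not touched by the fingers; pen held in the fingers, upright within 8 degrees, needle end within 5 mm of the ringed terminal's centre, pushed 2 to 9 mm in, 1 to 6 N, steady for the last second (x of spacer0 in the frame of tray between -0.097 and 0.097 m and y of spacer0 in the frame of tray between -0.077 and 0.077 m and z of spacer0 in the frame of tray between 0 and 0.035 m and x of spacer1 in the frame of tray between -0.097 and 0.097 m and y of spacer1 in the frame of tray between -0.077 and 0.077 m and z of spacer1 in the frame of tray between 0 and 0.035 m and x of spacer2 in the frame of tray between -0.097 and 0.097 m and y of spacer2 in the frame of tray between -0.077 and 0.077 m and z of spacer2 in the frame of tray between 0 and 0.035 m and angle between ampbox's own z axis and vertical below 0.07 rad and x of ampbox in the frame of workboard between -0.1 and 0.1 m and y of ampbox in the frame of workboard between -0.1 and 0.1 m and z of ampbox in the frame of workboard between 0.008 and 0.016 m and horizontal distance between pen_tip and terminal below 0.005 m and distance between pen_tip and terminal below 0.0065 m and angle between pen's own z axis and vertical below 0.14 rad and value of joint needle between 0.002 and 0.009 m and contact force between pen and ampbox between 1 and 6 N and contact force between the fingers and pen above 1 N and contact force between the fingers and ampbox below 0.05 N and linear speed of pen below 0.02 m/s); the arm keeps its last pose, push and grip.
It fails at once if a bystander is moved by more than 25 mm (distance of any of nutdriver, battery, dialknob, tape, solderreel, pliers, capacitor from where it was at the start of the episode above 0.025 m).
It fails at once if the pen is jammed hard (over 20 N) against the box (contact force between pen and ampbox above 20 N).
It fails at once if the box is dropped onto the board from over about 2 cm, or slammed down ((contact force between ampbox and workboard above 60 N and contact force between the fingers and ampbox below 0.05 N) or contact force between ampbox and workboard above 150 N).
It also fails if it takes over 72 s, if anything falls off the work surface, if the arm or the gripper's body presses on something with over 40 N, if the wrist force passes 120 N, or if a joint passes its speed limit or range.

## Working session

There is one attempt and no reset: what is moved stays moved. The work goes in short steps, Python scripts to look and compute and a tool call to move; the robot and the scene stay as the last step left them, time stands still between calls to the robot, and variables do not carry over. Pictures are saved under pics/ and viewed, at most 10 in all, crops included, and the job is handed in when it is done.

Besides the shell and the picture viewer there is one more tool, called after "Request:" in YAML: its name, and indented under it one key for each argument. apply_moves: Moves the arm, as the interface text tells. Its arguments: {"type":"object","properties":{"deltas":{"type":"array"},"hand":{"type":"number"}},"required":["deltas"]}

```bash
mkdir -p pics; cat > h.py <<'E'
import numpy as np,cv2
from station import sense,capture,finish_job,hold_point_z
from scipy.spatial.transform import Rotation as R
def cam(c,s=None):
    if 'camera_from_world' in c: return np.linalg.inv(np.array(c['camera_from_world']))
    T=np.eye(4);T[:3,:3]=R.from_quat(s['tool_rot']).as_matrix();T[:3,3]=s['ee_pos']
    return T@np.array(c['tool_from_camera'])
def ray(c,uv,z,s=None):
    uv=np.array(uv,float).reshape(-1,1,2)
    n=cv2.undistortPoints(uv,np.array(c['K']),np.array(c['dist_coeffs'])).reshape(-1,2)
    W=cam(c,s);d=np.c_[n,np.ones(len(n))]@W[:3,:3].T;o=W[:3,3]
    return o+d*((z-o[2])/d[:,2])[:,None]
def cloud(c,s=None):
    D=c['depth'];v,u=np.mgrid[0:D.shape[0],0:D.shape[1]]
    n=cv2.undistortPoints(np.stack([u,v],-1).reshape(-1,1,2).astype(float),np.array(c['K']),np.array(c['dist_coeffs'])).reshape(-1,2)
    W=cam(c,s);P=np.c_[n,np.ones(len(n))]*D.reshape(-1,1)
    return (P@W[:3,:3].T+W[:3,3]).reshape(*D.shape,3)
E
python3 - <<'E'
from h import *
import pickle
s=sense();print(s,hold_point_z)
C={n:capture(n) for n in('scene','top')}
pickle.dump(C,open('c0.pkl','wb'))
for n in C:
    cv2.imwrite(f'pics/{n}0.png',cv2.resize(C[n]['img'],(800,600)));print(n,cam(C[n]).round(3),C[n]['K'])
E
```

```text
{'time_s': 0.0, 'joint_positions': array([-1.22709350e+00,  2.21214116e-01,  1.52756813e+00,  2.47099737e-05,
        1.39467344e+00, -1.26102129e-01]), 'qd': array([-1.51607502e-05,  1.11467074e-03,  5.02746259e-05,  5.69088423e-05,
       -4.36067822e-05,  1.02006016e-04]), 'tau': array([-1.64387457e-03, -4.96906865e+01, -3.89394736e+01, -1.93146088e-04,
        1.10956377e-02,  1.30134563e-05]), 'ee_pos': array([ 0.28275326, -0.55674005,  0.23022941]), 'tool_rot': array([ 9.72537128e-01,  2.32745927e-01, -8.90593209e-05, -9.27326930e-04]), 'wrist_force': array([ 0.16588827,  0.09183025, -0.32741337]), 'torque': array([-0.00124026, -0.02656765,  0.01838298]), 'finger_force': 0.0, 'grip_width': 0.08537132720919792} 0.0187
scene [[-0.563  0.534 -0.631  1.117]
 [ 0.827  0.35  -0.44   0.347]
 [-0.014 -0.77  -0.638  0.593]
 [ 0.     0.     0.     1.   ]] [[360.01030895   0.         256.67603113]
 [  0.         360.01030895 183.99035195]
 [  0.           0.           1.        ]]
top [[-0.01  -0.993  0.117  0.49 ]
 [-1.     0.011  0.008 -0.009]
 [-0.009 -0.117 -0.993  0.94 ]
 [ 0.     0.     0.     1.   ]] [[398.35397675   0.         253.36746239]
 [  0.         398.35397675 200.39950836]
 [  0.           0.           1.        ]]
```

View pics/top0.png

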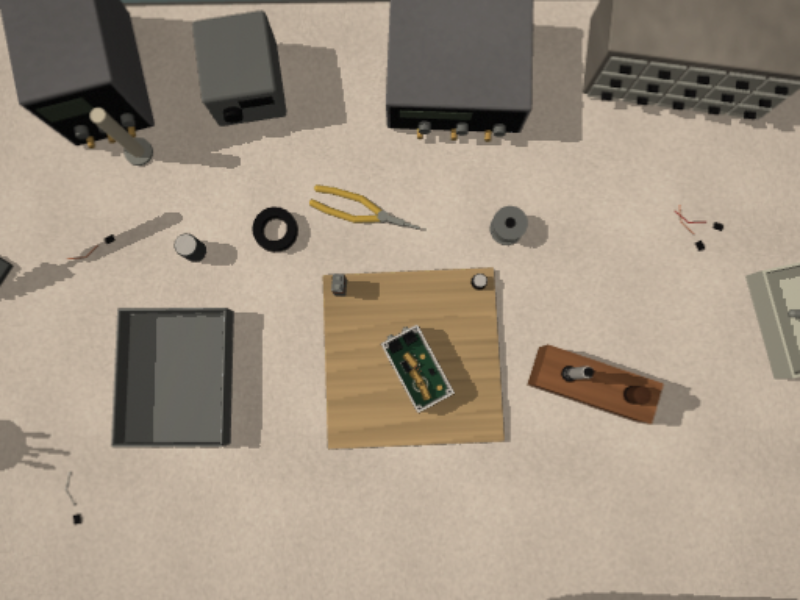

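View pics/scene0.png

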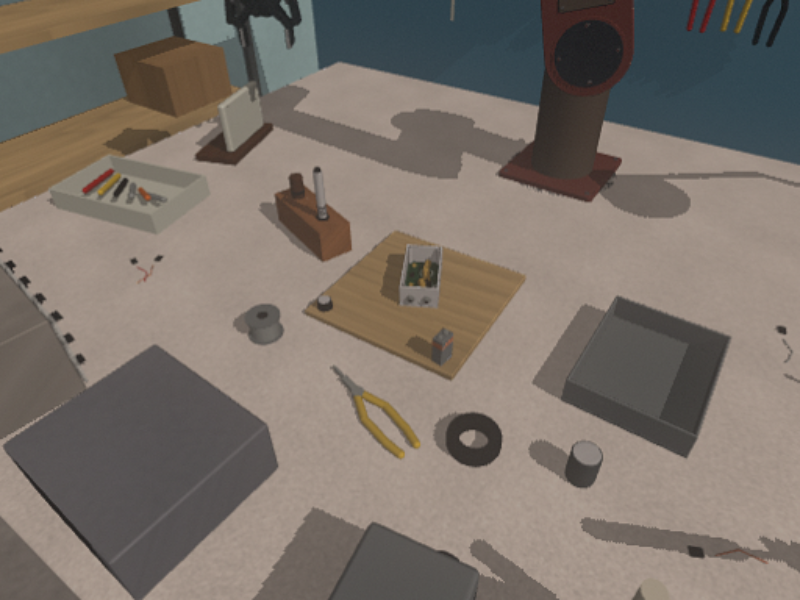

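Top view (800x600 scale): box at (418,368), its jack end up-left at (405,340). The tray is on the left at (175,378), the pen at (575,373) and the nut driver at (637,395). The scene view agrees.

```bash
python3 - <<'E'
from h import *
import pickle
C=pickle.load(open('c0.pkl','rb'));c=C['top'];P=cloud(c);s=.64
def rect(name,x0,y0,x1,y1,za,zb,cl=P):
    m=np.zeros(cl.shape[:2],bool);m[int(y0*s):int(y1*s),int(x0*s):int(x1*s)]=1
    m&=(cl[...,2]>za)&(cl[...,2]<zb);q=cl[m]
    r=cv2.minAreaRect((q[:,:2]*1000).astype(np.float32))
    print(name,len(q),'c',np.round(r[0],1),'size',np.round(r[1],1),'ang',round(r[2],1),'z',np.median(q[:,2]).round(4));return q
rect('box',370,315,470,425,.042,.06)
rect('board',310,255,515,460,.006,.018)
rect('tray',100,295,250,460,.034,.05)
rect('block',515,335,680,435,.052,.066)
rect('pen',540,345,612,405,.13,.18)
rect('penall',540,345,612,405,.075,.18)
rect('driver',612,370,680,420,.09,.12)
rect('batt',322,265,350,300,.04,.07)
# box rim by image mask cast on z=.05
img=c['img'];hsv=cv2.cvtColor(img,cv2.COLOR_BGR2HSV)
x0,y0,x1,y1=[int(v*s) for v in(365,310,480,430)]
sub=hsv[y0:y1,x0:x1];m=((sub[...,1]<45)&(sub[...,2]>120)).astype(np.uint8)
k,l,st,_=cv2.connectedComponentsWithStats(m);i=1+st[1:,4].argmax()
v,u=np.where(l==i);q=ray(c,np.c_[u+x0,v+y0],.05)
r=cv2.minAreaRect((q[:,:2]*1000).astype(np.float32));print('boxrim',r)
cv2.imwrite('pics/boxz.png',cv2.resize(img[y0:y1,x0:x1],None,fx=8,fy=8,interpolation=cv2.INTER_CUBIC)[:600,:800])
E
```

```text
box 280 c [515.7 -31.6] size [111.8  60. ] ang 27.7 z 0.0497
board 11142 c [534.2 -24.5] size [260.2 260.4] ang 1.9 z 0.0122
tray 795 c [508.3 326.7] size [162.9 198.4] ang 89.5 z 0.0415
block 1861 c [ 490.5 -287.1] size [172.2  60.6] ang 70.5 z 0.0598
pen 68 c [ 504.9 -242.7] size [15.6 12.8] ang 17.0 z 0.1519
penall 126 c [ 505.7 -242.2] size [13.1 15.6] ang 85.6 z 0.134
driver 133 c [ 475.3 -328.5] size [23.3 22.8] ang 89.3 z 0.1038
batt 105 c [639.2  81.3] size [17.7 26.3] ang 85.4 z 0.0584
boxrim ((517.4025268554688, -30.548416137695312), (114.62960052490234, 58.78817367553711), 27.596546173095703)
```

View pics/boxz.png

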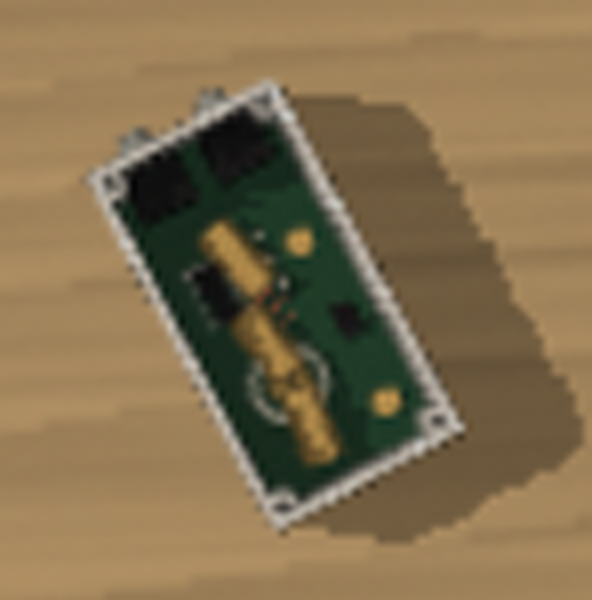

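Box rim size (112 x 60 mm, z 0.050), tray, block and pen all match the given dimensions. Next I check which pour headings the wrist ranges allow.

```bash
python3 - <<'E'
from h import *
s=sense();q=s['joint_positions']
E=lambda ax,a:R.from_euler(ax,a)
m=E('z',q[0])*E('y',q[1]+q[2])*E('z',q[3])*E('y',q[4])*E('z',q[5]+np.pi/2)
print('check',(m.inv()*R.from_quat(s['tool_rot'])).magnitude())
F=R.from_matrix(np.diag([1,-1,-1.]))
def sol(psi,pitch,q1,a):
    T=E('z',psi)*E('y',pitch)*F
    e=((E('z',q1)*E('y',a)).inv()*T*E('z',-np.pi/2)).as_euler('ZYZ')
    out=[]
    for x in (e,[e[0]+np.pi,-e[1],e[2]+np.pi]):
        for k in (-2*np.pi,0,2*np.pi):
            for j in (-2*np.pi,0,2*np.pi):
                v=np.array([x[0]+k,x[1],x[2]+j])
                if -1.24<v[0]<4.39 and .2<v[1]<2.65 and abs(v[2])<2.68: out.append(v.round(2))
    return out
r=np.radians
print('grasp',[ (p,sol(r(27.6),r(p),-.06,1.85)) for p in(0,20)])
for p in(0,20):
  for psi in range(-180,180,30):
    th=r(-118+p);tz=np.array([-np.sin(th)*np.cos(r(psi)),-np.sin(th)*np.sin(r(psi))])
    w=np.array([.508,.327])-.22*tz;q1=np.arctan2(w[1],w[0])
    print(p,psi,'q1',q1.round(2),'wr',np.hypot(*w).round(2),sol(r(psi),th,q1,1.9))
E
```

```text
check 5.365119023255982e-16
grasp [(0, [array([0.  , 1.29, 1.03])]), (20, [array([-0.18,  1.59,  1.05])])]
0 -180 q1 0.44 wr 0.77 []
0 -150 q1 0.56 wr 0.8 []
0 -120 q1 0.69 wr 0.78 []
0 -90 q1 0.8 wr 0.73 []
0 -60 q1 0.88 wr 0.64 []
0 -30 q1 0.9 wr 0.54 []
0 0 q1 0.81 wr 0.45 [array([ 3.92,  1.13, -2.43])]
0 30 q1 0.59 wr 0.41 [array([ 3.23,  0.82, -1.66])]
0 60 q1 0.37 wr 0.44 [array([ 2.45,  1.05, -0.82])]
0 90 q1 0.26 wr 0.53 [array([ 2.11,  1.51, -0.41])]
0 120 q1 0.26 wr 0.63 [array([ 1.98,  1.95, -0.18])]
0 150 q1 0.33 wr 0.71 [array([1.94, 2.35, 0.01])]
20 -180 q1 0.42 wr 0.8 []
20 -150 q1 0.56 wr 0.82 []
20 -120 q1 0.7 wr 0.8 []
20 -90 q1 0.82 wr 0.74 []
20 -60 q1 0.91 wr 0.65 []
20 -30 q1 0.94 wr 0.54 []
20 0 q1 0.85 wr 0.44 [array([ 4.28,  0.96, -2.62])]
20 30 q1 0.6 wr 0.39 [array([ 3.31,  0.47, -1.73])]
20 60 q1 0.33 wr 0.42 [array([ 2.09,  0.85, -0.6 ])]
20 90 q1 0.21 wr 0.52 [array([ 1.77,  1.42, -0.36])]
20 120 q1 0.22 wr 0.63 [array([ 1.61,  1.9 , -0.3 ])]
20 150 q1 0.3 wr 0.73 [array([ 1.45,  2.32, -0.32])]
```

```bash
cat >> h.py <<'E'
F=R.from_matrix(np.diag([1,-1,-1.]))
def rot(psi,pitch): return R.from_euler('z',psi,degrees=True)*R.from_euler('y',pitch,degrees=True)*F
def delta(pos,Rt):
    s=sense();d=(np.array(pos)-s['ee_pos'])/.15;rv=(Rt*R.from_quat(s['tool_rot']).inv()).as_rotvec()/(2*np.pi)
    print('t',s['time_s'],'shift',d.round(3),'turn',rv.round(4),'q',s['joint_positions'].round(2),'F',s['wrist_force'].round(1),'w',round(s['grip_width'],4))
E
python3 -c "
from h import *
delta((.512,-.033,.14),rot(27.6,20))"
```

```text
t 0.1 shift [ 1.528  3.492 -0.602] turn [-0.0257  0.0493  0.0019] q [-1.23  0.22  1.53 -0.    1.39 -0.13] F [-0.1 -0.6  0.7] w 0.0853
```

Request:
apply_moves:
  deltas:
    - {"x": 0.15, "y": 0.35}
    - {"x": 0.3, "y": 0.7}
    - {"x": 0.43, "y": 1}
  hand: 1

```text
invalid input
```

Request:
apply_moves:
  deltas:
    - {"x": 0.15, "y": 0.35}
    - {"x": 0.3, "y": 0.7}
    - {"x": 0.43, "y": 1}

```text
invalid input
```

Request:
apply_moves:
  deltas:
    - {"x": 0.15, "y": 0.35}
    - {"x": 0.3, "y": 0.7}
    - {"x": 0.43, "y": 1}

```text
invalid input
```

Request:
apply_moves:
  deltas:
    - {"x": 0.12, "y": 0.25, "z": -0.2, "rx": -0.013, "ry": 0.025}
    - {"x": 0.24, "y": 0.49, "z": -0.4, "rx": -0.0257, "ry": 0.0493, "rz": 0.0019}
    - {"x": 0.24, "y": 0.49, "z": -0.6, "rx": -0.0257, "ry": 0.0493, "rz": 0.0019}
    - {"x": 0.24, "y": 0.49, "z": -0.6, "rx": -0.0257, "ry": 0.0493, "rz": 0.0019}

```text
invalid input
```

```bash
python3 -c "
from h import *
s=sense();c=capture('wrist');cv2.imwrite('pics/w1.png',c['img'])
P=cloud(c,s);m=(P[...,2]>.044)&(P[...,2]<.056)&(abs(P[...,0]-.516)<.09)&(abs(P[...,1]+.03)<.08)
q=P[m];print(len(q),cv2.minAreaRect((q[:,:2]*1000).astype(np.float32)),np.median(q[:,2]))
delta((.512,-.033,.015),rot(27.6,20))"
```

```text
0 ((0.0, 0.0), (0.0, 0.0), 0.0) nan
t 0.15 shift [ 1.528  3.492 -1.436] turn [-0.0257  0.0493  0.0019] q [-1.23  0.22  1.53 -0.    1.39 -0.13] F [ 0.4 -0.5  0.4] w 0.0853
  return _methods._mean(a, axis=axis, dtype=dtype,
  ret = ret.dtype.type(ret / rcount)
```

View pics/w1.png

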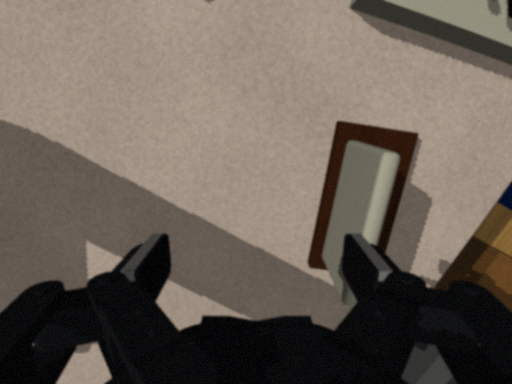

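The moves were refused, so the arm is still at its start pose; the picture shows only bench. I'll retry with all six numbers in every row.

Request:
apply_moves:
  deltas:
    - {"x": 0.15, "y": 0.35, "z": 0, "rx": 0, "ry": 0, "rz": 0}
    - {"x": 0.3, "y": 0.7, "z": 0, "rx": 0, "ry": 0, "rz": 0}
    - {"x": 0.43, "y": 1, "z": 0, "rx": 0, "ry": 0, "rz": 0}
  hand: 1

```text
time_s: 0.52
ee_pos: [0.3478, -0.4053, 0.2308]
tool_rot: [0.973, 0.233, -0.0, -0.0]
wrist_force: [0.6, -0.5, 0.1]
grip_width: 0.0855
finger_force: 0.0
```

Request:
apply_moves:
  deltas:
    - {"x": 0.15, "y": 0.35, "z": 0, "rx": 0, "ry": 0, "rz": 0}
    - {"x": 0.3, "y": 0.7, "z": 0, "rx": 0, "ry": 0, "rz": 0}
    - {"x": 0.43, "y": 1, "z": 0, "rx": 0, "ry": 0, "rz": 0}

```text
time_s: 0.9
ee_pos: [0.4123, -0.2552, 0.2312]
tool_rot: [0.973, 0.233, 0.0, -0.0]
wrist_force: [-0.0, -0.0, -0.2]
grip_width: 0.0855
finger_force: 0.0
```

Request:
apply_moves:
  deltas:
    - {"x": 0.15, "y": 0.35, "z": 0, "rx": 0, "ry": 0, "rz": 0}
    - {"x": 0.3, "y": 0.7, "z": 0, "rx": 0, "ry": 0, "rz": 0}
    - {"x": 0.43, "y": 1, "z": 0, "rx": 0, "ry": 0, "rz": 0}

```text
time_s: 1.27
ee_pos: [0.4768, -0.1052, 0.2312]
tool_rot: [0.972, 0.233, 0.0, -0.0]
wrist_force: [0.6, -0.2, -0.6]
grip_width: 0.0854
finger_force: 0.0
```

Request:
apply_moves:
  deltas:
    - {"x": 0.12, "y": 0.25, "z": -0.2, "rx": -0.013, "ry": 0.025, "rz": 0.001}
    - {"x": 0.24, "y": 0.49, "z": -0.4, "rx": -0.0257, "ry": 0.0493, "rz": 0.0019}
    - {"x": 0.24, "y": 0.49, "z": -0.6, "rx": -0.0257, "ry": 0.0493, "rz": 0.0019}
    - {"x": 0.24, "y": 0.49, "z": -0.6, "rx": -0.0257, "ry": 0.0493, "rz": 0.0019}

```text
time_s: 1.78
ee_pos: [0.5101, -0.0326, 0.1375]
tool_rot: [0.955, 0.236, -0.172, 0.041]
wrist_force: [-0.6, -0.2, 0.6]
grip_width: 0.0853
finger_force: 0.0
```

```bash
python3 -c "
from h import *
s=sense();c=capture('wrist');cv2.imwrite('pics/w2.png',c['img'])
P=cloud(c,s);m=(P[...,2]>.044)&(P[...,2]<.056)&(abs(P[...,0]-.516)<.09)&(abs(P[...,1]+.03)<.08)
q=P[m];print(len(q),cv2.minAreaRect((q[:,:2]*1000).astype(np.float32)),np.median(q[:,2]))
delta((.512,-.033,.015),rot(27.6,20))"
```

```text
2607 ((514.8278198242188, -33.27129364013672), (112.88282775878906, 60.26206588745117), 27.941822052001953) 0.049443966905523384
t 1.825 shift [ 0.004  0.004 -0.835] turn [ 0.0002 -0.0004 -0.0001] q [-0.1   0.29  1.66 -0.19  1.49  1.04] F [ 0.  -0.2  1.7] w 0.0853
```

View pics/w2.png

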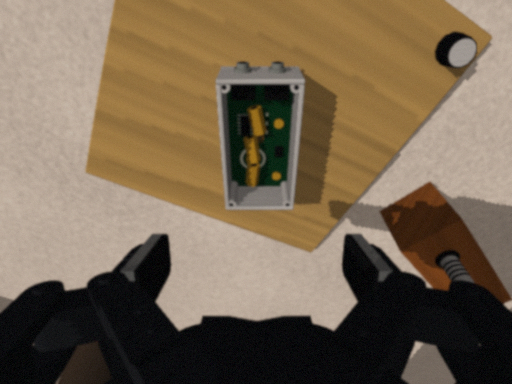

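The wrist view has the box centred between the fingers; its depth gives (0.515, -0.033) at 27.9 deg, in agreement with the top view. Descend and grip.

Request:
apply_moves:
  deltas:
    - {"x": 0.005, "y": -0.007, "z": -0.3, "rx": 0, "ry": 0, "rz": 0}
    - {"x": 0.005, "y": -0.007, "z": -0.6, "rx": 0, "ry": 0, "rz": 0}
    - {"x": 0.005, "y": -0.007, "z": -0.75, "rx": 0, "ry": 0, "rz": 0}
    - {"x": 0.005, "y": -0.007, "z": -0.82, "rx": 0, "ry": 0, "rz": 0}
    - {"x": 0.005, "y": -0.007, "z": -0.82, "rx": 0, "ry": 0, "rz": 0}

```text
time_s: 2.45
ee_pos: [0.5139, -0.0353, 0.0194]
tool_rot: [0.957, 0.235, -0.168, 0.042]
wrist_force: [0.4, -0.5, 0.3]
grip_width: 0.085
finger_force: 0.0
```

Request:
apply_moves:
  deltas:
    - {"x": 0, "y": 0, "z": 0, "rx": 0, "ry": 0, "rz": 0}
    - {"x": 0, "y": 0, "z": 0, "rx": 0, "ry": 0, "rz": 0}
    - {"x": 0, "y": 0, "z": 0, "rx": 0, "ry": 0, "rz": 0}
    - {"x": 0, "y": 0, "z": 0, "rx": 0, "ry": 0, "rz": 0}
    - {"x": 0, "y": 0, "z": 0, "rx": 0, "ry": 0, "rz": 0}
    - {"x": 0, "y": 0, "z": 0, "rx": 0, "ry": 0, "rz": 0}
  hand: 0.4

```text
time_s: 3.2
ee_pos: [0.5146, -0.0349, 0.02]
tool_rot: [0.957, 0.235, -0.167, 0.043]
wrist_force: [0.8, 0.1, 6.5]
grip_width: 0.0592
finger_force: 65.5
```

```bash
python3 -c "
from h import *
delta((.511,-.034,.015),rot(27.6,20));s=sense();print(s['tau'],s['torque'],s['wrist_force'])"
```

```text
t 3.2 shift [-0.024  0.006 -0.033] turn [ 0.0003  0.0005 -0.0001] q [-0.1   0.46  1.7  -0.2   1.28  1.08] F [0.8 0.1 6.5] w 0.0592
[-1.68437501e-01 -4.82325876e+01 -2.73759395e+01 -7.84266964e-01
  1.12049896e+00  5.81690590e-03] [ 0.17210073  0.06026928 -0.07677823] [0.75522708 0.09034718 6.5459725 ]
```

Request:
apply_moves:
  deltas:
    - {"x": 0, "y": 0, "z": 0.1, "rx": 0, "ry": 0, "rz": 0}
    - {"x": 0, "y": 0, "z": 0.3, "rx": 0, "ry": 0, "rz": 0}
    - {"x": 0, "y": 0, "z": 0.5, "rx": 0, "ry": 0, "rz": 0}
    - {"x": 0, "y": 0, "z": 0.8, "rx": 0, "ry": 0, "rz": 0}
    - {"x": 0, "y": 0, "z": 1, "rx": 0, "ry": 0, "rz": 0}
    - {"x": 0, "y": 0, "z": 1, "rx": 0, "ry": 0, "rz": 0}

```text
time_s: 3.95
ee_pos: [0.515, -0.035, 0.1713]
tool_rot: [0.957, 0.235, -0.166, 0.043]
wrist_force: [0.7, 0.0, -3.6]
grip_width: 0.0594
finger_force: 65.3
```

```bash
python3 -c "
from h import *
delta((.511,-.034,.165),rot(27.6,20))"
```

```text
t 3.95 shift [-0.027  0.006 -0.042] turn [ 0.0003  0.0011 -0.0001] q [-0.1   0.26  1.63 -0.19  1.54  1.03] F [ 0.7  0.  -3.6] w 0.0594
```

Request:
apply_moves:
  deltas:
    - {"x": 0, "y": 0.15, "z": 0.05, "rx": 0, "ry": 0, "rz": 0.02}
    - {"x": 0, "y": 0.4, "z": 0.1, "rx": 0, "ry": 0, "rz": 0.045}
    - {"x": 0, "y": 0.65, "z": 0.15, "rx": 0, "ry": 0, "rz": 0.07}
    - {"x": 0, "y": 0.9, "z": 0.2, "rx": 0, "ry": 0, "rz": 0.095}
    - {"x": 0, "y": 1, "z": 0.2, "rx": 0, "ry": 0, "rz": 0.1}

```text
time_s: 4.58
ee_pos: [0.512, 0.1173, 0.197]
tool_rot: [0.836, 0.521, -0.148, 0.092]
wrist_force: [0.4, 1.0, -2.7]
grip_width: 0.0592
finger_force: 65.5
```

Request:
apply_moves:
  deltas:
    - {"x": 0, "y": 0.2, "z": 0, "rx": 0, "ry": 0, "rz": 0.025}
    - {"x": 0, "y": 0.45, "z": 0, "rx": 0, "ry": 0, "rz": 0.05}
    - {"x": 0, "y": 0.7, "z": 0, "rx": 0, "ry": 0, "rz": 0.075}
    - {"x": 0, "y": 0.9, "z": 0, "rx": 0, "ry": 0, "rz": 0.1}
    - {"x": 0, "y": 1, "z": 0, "rx": 0, "ry": 0, "rz": 0.1}
    - {"x": 0, "y": 1, "z": 0, "rx": 0, "ry": 0, "rz": 0.1}

```text
time_s: 5.32
ee_pos: [0.513, 0.265, 0.1973]
tool_rot: [0.636, 0.751, -0.112, 0.133]
wrist_force: [-0.1, 0.3, -2.6]
grip_width: 0.0593
finger_force: 65.4
```

```bash
python3 -c "
from h import *
for p in (20,-30,-65,-98):
  Rt=rot(100,p);g=np.array([.508,.355,.19]);delta(g+.025*Rt.apply([0,0,1]),Rt)"
```

```text
t 5.325 shift [-0.023  0.544 -0.205] turn [0.0002 0.0001 0.0015] q [ 0.53  0.26  1.59 -0.33  1.43  0.43] F [-0.1  0.3 -2.6] w 0.0593
t 5.325 shift [-0.048  0.682 -0.193] turn [0.1371 0.0235 0.0014] q [ 0.53  0.26  1.59 -0.33  1.43  0.43] F [-0.1  0.3 -2.6] w 0.0593
t 5.325 shift [-0.06   0.749 -0.119] turn [0.2329 0.04   0.0012] q [ 0.53  0.26  1.59 -0.33  1.43  0.43] F [-0.1  0.3 -2.6] w 0.0593
t 5.325 shift [-0.062  0.763 -0.025] turn [0.3232 0.0555 0.001 ] q [ 0.53  0.26  1.59 -0.33  1.43  0.43] F [-0.1  0.3 -2.6] w 0.0593
```

Request:
apply_moves:
  deltas:
    - {"x": 0, "y": 0.1, "z": 0, "rx": 0, "ry": 0, "rz": 0.001}
    - {"x": -0.01, "y": 0.3, "z": 0, "rx": 0.02, "ry": 0.003, "rz": 0.001}
    - {"x": -0.02, "y": 0.5, "z": 0, "rx": 0.05, "ry": 0.008, "rz": 0.001}
    - {"x": -0.03, "y": 0.6, "z": 0, "rx": 0.075, "ry": 0.013, "rz": 0.001}
    - {"x": -0.04, "y": 0.65, "z": 0, "rx": 0.1, "ry": 0.017, "rz": 0.001}
    - {"x": -0.05, "y": 0.68, "z": 0, "rx": 0.125, "ry": 0.021, "rz": 0.001}
    - {"x": -0.05, "y": 0.7, "z": 0, "rx": 0.15, "ry": 0.026, "rz": 0.001}
    - {"x": -0.05, "y": 0.71, "z": 0, "rx": 0.17, "ry": 0.029, "rz": 0.001}
    - {"x": -0.05, "y": 0.71, "z": 0, "rx": 0.17, "ry": 0.029, "rz": 0.001}

```text
time_s: 6.45
ee_pos: [0.5059, 0.3692, 0.196]
tool_rot: [0.603, 0.713, 0.23, -0.274]
wrist_force: [0.3, -0.8, -3.1]
grip_width: 0.059
finger_force: 65.4
```

```bash
python3 -c "
from h import *
Rt=rot(100,-98);g=np.array([.508,.355,.19]);delta(g+.025*Rt.apply([0,0,1]),Rt)"
```

```text
t 6.45 shift [-0.015  0.068 -0.017] turn [0.1534 0.0262 0.0008] q [ 0.13  0.19  1.8   0.77  1.29 -0.32] F [ 0.3 -0.8 -3.1] w 0.059
```

Request:
apply_moves:
  deltas:
    - {"x": 0, "y": 0.02, "z": 0, "rx": 0.025, "ry": 0.004, "rz": 0}
    - {"x": -0.01, "y": 0.04, "z": 0, "rx": 0.05, "ry": 0.009, "rz": 0}
    - {"x": -0.01, "y": 0.07, "z": 0, "rx": 0.075, "ry": 0.013, "rz": 0}
    - {"x": -0.015, "y": 0.07, "z": 0, "rx": 0.1, "ry": 0.017, "rz": 0}
    - {"x": -0.015, "y": 0.07, "z": 0, "rx": 0.125, "ry": 0.021, "rz": 0}
    - {"x": -0.015, "y": 0.07, "z": 0, "rx": 0.15, "ry": 0.026, "rz": 0.001}
    - {"x": -0.015, "y": 0.07, "z": 0, "rx": 0.155, "ry": 0.0262, "rz": 0.001}
    - {"x": -0.015, "y": 0.07, "z": 0, "rx": 0.155, "ry": 0.0262, "rz": 0.001}
    - {"x": -0.015, "y": 0.07, "z": 0, "rx": 0.155, "ry": 0.0262, "rz": 0.001}
    - {"x": -0.015, "y": 0.07, "z": 0, "rx": 0.155, "ry": 0.0262, "rz": 0.001}

```text
time_s: 7.7
ee_pos: [0.5039, 0.3823, 0.2]
tool_rot: [-0.416, -0.502, -0.49, 0.578]
wrist_force: [-0.5, 0.1, -2.5]
grip_width: 0.0593
finger_force: 65.7
```

```bash
python3 -c "
from h import *
Rt=rot(100,-98);g=np.array([.508,.355,.19]);delta(g+.025*Rt.apply([0,0,1]),Rt)
a=capture('scene')['img'][110:350,220:512];b=capture('top')['img'][150:330,40:300]
cv2.imwrite('pics/p1.png',np.hstack([cv2.resize(a,(400,330)),cv2.resize(b,(400,330))]))"
```

```text
t 7.7 shift [-0.002 -0.019 -0.043] turn [-0.0018  0.0016  0.0002] q [-0.04  0.72  1.78  1.49  1.82 -0.93] F [-0.5  0.1 -2.5] w 0.0593
```

View pics/p1.png

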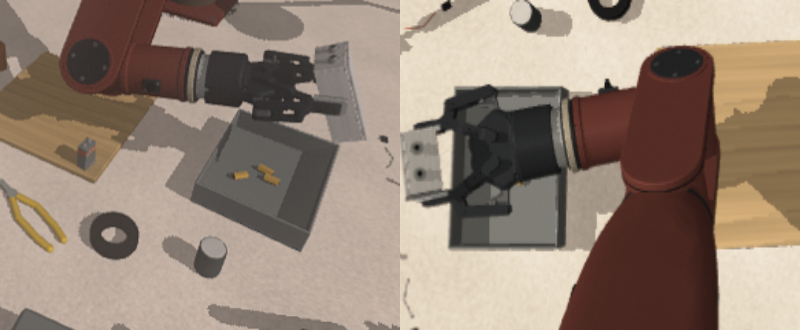

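The scene view shows all three spacers in the tray at about (240-275,170-180). Now I untilt the box and carry it back.

Request:
apply_moves:
  deltas:
    - {"x": 0, "y": 0, "z": 0, "rx": -0.025, "ry": -0.004, "rz": 0}
    - {"x": 0, "y": 0, "z": 0, "rx": -0.05, "ry": -0.008, "rz": 0}
    - {"x": 0, "y": 0, "z": 0, "rx": -0.075, "ry": -0.012, "rz": 0}
    - {"x": 0, "y": 0, "z": 0, "rx": -0.1, "ry": -0.016, "rz": 0}
    - {"x": 0, "y": 0, "z": 0, "rx": -0.125, "ry": -0.021, "rz": 0}
    - {"x": 0, "y": 0, "z": 0, "rx": -0.15, "ry": -0.025, "rz": 0}
    - {"x": 0, "y": 0, "z": 0, "rx": -0.165, "ry": -0.028, "rz": 0}

```text
time_s: 8.68
ee_pos: [0.5038, 0.3824, 0.2007]
tool_rot: [0.606, 0.725, 0.211, -0.25]
wrist_force: [-0.2, -0.8, -2.8]
grip_width: 0.0592
finger_force: 65.4
```

Request:
apply_moves:
  deltas:
    - {"x": 0, "y": -0.1, "z": 0, "rx": -0.025, "ry": -0.004, "rz": 0}
    - {"x": 0, "y": -0.2, "z": 0, "rx": -0.05, "ry": -0.008, "rz": 0}
    - {"x": 0, "y": -0.35, "z": 0, "rx": -0.075, "ry": -0.012, "rz": 0}
    - {"x": 0.01, "y": -0.5, "z": 0, "rx": -0.1, "ry": -0.016, "rz": 0}
    - {"x": 0.02, "y": -0.6, "z": 0, "rx": -0.125, "ry": -0.021, "rz": 0}
    - {"x": 0.03, "y": -0.7, "z": 0, "rx": -0.15, "ry": -0.025, "rz": 0}
    - {"x": 0.04, "y": -0.8, "z": 0, "rx": -0.16, "ry": -0.027, "rz": 0}
    - {"x": 0.04, "y": -0.8, "z": 0, "rx": -0.16, "ry": -0.027, "rz": 0}

```text
time_s: 9.68
ee_pos: [0.5083, 0.2625, 0.1977]
tool_rot: [0.633, 0.755, -0.116, 0.129]
wrist_force: [-0.3, -0.0, -2.1]
grip_width: 0.0594
finger_force: 65.4
```

Request:
apply_moves:
  deltas:
    - {"x": 0, "y": -0.25, "z": 0, "rx": 0, "ry": 0, "rz": -0.025}
    - {"x": 0, "y": -0.5, "z": 0, "rx": 0, "ry": 0, "rz": -0.05}
    - {"x": 0, "y": -0.75, "z": 0, "rx": 0, "ry": 0, "rz": -0.075}
    - {"x": 0, "y": -1, "z": 0, "rx": 0, "ry": 0, "rz": -0.1}
    - {"x": 0, "y": -1, "z": 0, "rx": 0, "ry": 0, "rz": -0.1}

```text
time_s: 10.3
ee_pos: [0.5099, 0.1096, 0.1988]
tool_rot: [0.837, 0.519, -0.149, 0.087]
wrist_force: [-0.2, -0.2, -2.3]
grip_width: 0.0591
finger_force: 65.4
```

```bash
python3 -c "
from h import *
delta((.5146,-.0349,.1713),R.from_quat([.957,.235,-.167,.043]))"
```

```text
t 10.3 shift [ 0.031 -0.963 -0.183] turn [-0.0013 -0.0016 -0.0998] q [ 0.23  0.2   1.65 -0.26  1.53  0.73] F [-0.2 -0.2 -2.3] w 0.0591
```

Request:
apply_moves:
  deltas:
    - {"x": 0.01, "y": -0.25, "z": 0, "rx": 0, "ry": 0, "rz": -0.025}
    - {"x": 0.02, "y": -0.5, "z": 0, "rx": 0, "ry": 0, "rz": -0.05}
    - {"x": 0.03, "y": -0.75, "z": -0.05, "rx": 0, "ry": 0, "rz": -0.075}
    - {"x": 0.031, "y": -0.963, "z": -0.15, "rx": -0.0013, "ry": -0.0016, "rz": -0.0998}
    - {"x": 0.031, "y": -0.963, "z": -0.4, "rx": -0.0013, "ry": -0.0016, "rz": -0.0998}
    - {"x": 0.031, "y": -0.963, "z": -0.6, "rx": -0.0013, "ry": -0.0016, "rz": -0.0998}
    - {"x": 0.031, "y": -0.963, "z": -0.75, "rx": -0.0013, "ry": -0.0016, "rz": -0.0998}
    - {"x": 0.031, "y": -0.963, "z": -0.85, "rx": -0.0013, "ry": -0.0016, "rz": -0.0998}
    - {"x": 0.031, "y": -0.963, "z": -0.85, "rx": -0.0013, "ry": -0.0016, "rz": -0.0998}

```text
time_s: 11.42
ee_pos: [0.5135, -0.0317, 0.0701]
tool_rot: [0.956, 0.238, -0.168, 0.043]
wrist_force: [0.1, 1.0, -2.2]
grip_width: 0.059
finger_force: 65.5
```

```bash
python3 -c "
from h import *
delta((.5146,-.0349,.020),R.from_quat([.957,.235,-.167,.043]))"
```

```text
t 11.425 shift [ 0.008 -0.021 -0.334] turn [-0.0001 -0.0005 -0.001 ] q [-0.09  0.38  1.69 -0.19  1.37  1.06] F [ 0.1  1.  -2.2] w 0.059
```

Request:
apply_moves:
  deltas:
    - {"x": 0, "y": 0, "z": -0.12, "rx": 0, "ry": -0.0005, "rz": 0}
    - {"x": 0, "y": 0, "z": -0.2, "rx": 0, "ry": -0.0005, "rz": 0}
    - {"x": 0, "y": 0, "z": -0.26, "rx": 0, "ry": -0.0005, "rz": 0}
    - {"x": 0, "y": 0, "z": -0.29, "rx": 0, "ry": -0.0005, "rz": 0}
    - {"x": 0, "y": 0, "z": -0.31, "rx": 0, "ry": -0.0005, "rz": 0}
    - {"x": 0, "y": 0, "z": -0.31, "rx": 0, "ry": -0.0005, "rz": 0}

```text
time_s: 12.18
ee_pos: [0.5141, -0.0323, 0.0243]
tool_rot: [0.956, 0.238, -0.166, 0.044]
wrist_force: [0.1, 0.1, -1.7]
grip_width: 0.0593
finger_force: 65.6
```

Request:
apply_moves:
  deltas:
    - {"x": 0, "y": 0, "z": -0.012, "rx": 0, "ry": 0, "rz": 0}
    - {"x": 0, "y": 0, "z": -0.02, "rx": 0, "ry": 0, "rz": 0}
    - {"x": 0, "y": 0, "z": -0.025, "rx": 0, "ry": 0, "rz": 0}
    - {"x": 0, "y": 0, "z": -0.025, "rx": 0, "ry": 0, "rz": 0}

```text
time_s: 12.68
ee_pos: [0.514, -0.0323, 0.0205]
tool_rot: [0.956, 0.238, -0.166, 0.044]
wrist_force: [-0.6, -0.0, -1.7]
grip_width: 0.059
finger_force: 65.6
```

Not yet touching; inch down.

Request:
apply_moves:
  deltas:
    - {"x": 0, "y": 0, "z": -0.005, "rx": 0, "ry": 0, "rz": 0}
    - {"x": 0, "y": 0, "z": -0.008, "rx": 0, "ry": 0, "rz": 0}
    - {"x": 0, "y": 0, "z": -0.008, "rx": 0, "ry": 0, "rz": 0}

```text
time_s: 13.05
ee_pos: [0.5142, -0.0323, 0.02]
tool_rot: [0.956, 0.238, -0.166, 0.044]
wrist_force: [-2.3, 1.1, 5.4]
grip_width: 0.0591
finger_force: 66.2
```

Request:
apply_moves:
  deltas:
    - {"x": 0, "y": 0, "z": -0.005, "rx": 0, "ry": 0, "rz": 0}
    - {"x": 0, "y": 0, "z": -0.008, "rx": 0, "ry": 0, "rz": 0}
    - {"x": 0, "y": 0, "z": -0.008, "rx": 0, "ry": 0, "rz": 0}

```text
time_s: 13.42
ee_pos: [0.5142, -0.0323, 0.0199]
tool_rot: [0.956, 0.238, -0.166, 0.044]
wrist_force: [-4.0, 0.8, 13.4]
grip_width: 0.0591
finger_force: 67.3
```

Request:
apply_moves:
  deltas:
    - {"x": 0, "y": 0, "z": 0.005, "rx": 0, "ry": 0, "rz": 0}
    - {"x": 0, "y": 0, "z": 0.005, "rx": 0, "ry": 0, "rz": 0}
    - {"x": 0, "y": 0, "z": 0.005, "rx": 0, "ry": 0, "rz": 0}
    - {"x": 0, "y": 0, "z": 0.005, "rx": 0, "ry": 0, "rz": 0}
    - {"x": 0, "y": 0, "z": 0.005, "rx": 0, "ry": 0, "rz": 0}
  hand: 1

```text
time_s: 14.05
ee_pos: [0.514, -0.0323, 0.0188]
tool_rot: [0.956, 0.238, -0.166, 0.044]
wrist_force: [0.6, 0.2, -0.9]
grip_width: 0.0853
finger_force: 0.0
```

Request:
apply_moves:
  deltas:
    - {"x": 0, "y": 0, "z": 0.1, "rx": 0, "ry": 0, "rz": 0}
    - {"x": 0, "y": 0, "z": 0.3, "rx": 0, "ry": 0, "rz": 0}
    - {"x": 0, "y": 0, "z": 0.6, "rx": 0, "ry": 0, "rz": 0}
    - {"x": 0, "y": 0, "z": 1, "rx": 0, "ry": 0, "rz": 0}
    - {"x": 0, "y": 0, "z": 1, "rx": 0, "ry": 0, "rz": 0}

```text
time_s: 14.68
ee_pos: [0.518, -0.0327, 0.1757]
tool_rot: [0.957, 0.237, -0.16, 0.046]
wrist_force: [-0.1, 0.1, -0.1]
grip_width: 0.0851
finger_force: 0.0
```

```bash
cat > box.py <<'E'
from h import *
s=sense();c=capture('wrist');cv2.imwrite('pics/w3.png',c['img']);np.save('w3q.npy',s['tool_rot'])
P=cloud(c,s);m=(P[...,2]>.044)&(P[...,2]<.056)&(abs(P[...,0]-.516)<.09)&(abs(P[...,1]+.03)<.08)
q=P[m];r=cv2.minAreaRect((q[:,:2]*1000).astype(np.float32));print(len(q),r,np.median(q[:,2]))
A=np.c_[q[:,:2],np.ones(len(q))];k=np.linalg.lstsq(A,q[:,2],rcond=None)[0];print('tilt deg',np.degrees(k[:2]))
# ring (white) and brass on pcb: ray to z=.012+.008
hsv=cv2.cvtColor(c['img'],cv2.COLOR_BGR2HSV)
m=(abs(P[...,2]-.02)<.006)&(np.linalg.norm(P[...,:2]-np.array(r[0])/1000,axis=2)<.05)
br=(m&(hsv[...,0]>12)&(hsv[...,0]<32)&(hsv[...,1]>120)&(hsv[...,2]>110)).astype(np.uint8)
n,l,st,ce=cv2.connectedComponentsWithStats(br)
for i in range(1,n):
    if st[i,4]>8: print('brass',st[i,4],ce[i].round(1),ray(c,ce[i],.02,s).round(4))
a=np.radians(27.8)
print('pred terminal',np.array(r[0])/1000+[-.022*np.cos(a)-.006*np.sin(a),-.022*np.sin(a)+.006*np.cos(a)])
delta(s['ee_pos'],rot(27.6,20))
E
python3 box.py
```

```text
1909 ((515.7559814453125, -32.268455505371094), (112.59852600097656, 60.406368255615234), 28.166662216186523) 0.049486494901323536
tilt deg [ 0.05346717 -0.0220671 ]
brass 42 [268.7 116.5] [[ 0.5336 -0.0405  0.02  ]]
brass 30 [267.4 163.6] [[ 0.4878 -0.0647  0.02  ]]
pred terminal [ 0.49349688 -0.03722148]
t 14.725 shift [ 0.011 -0.002  0.02 ] turn [ 0.0006  0.0021 -0.001 ] q [-0.09  0.26  1.63 -0.19  1.53  1.03] F [-0.  -0.3 -1.1] w 0.0854
```

View pics/w3.png

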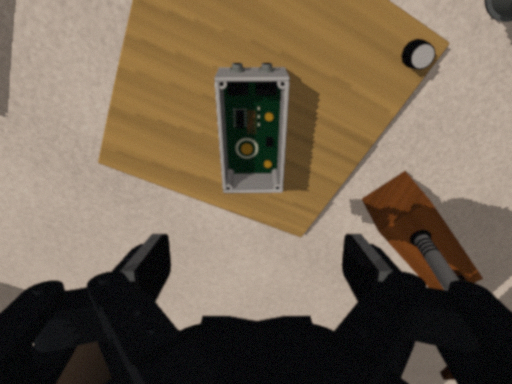

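The box stands empty and upright, with the ring round the terminal at (247,148). Next is the pen: holes and block axis put it at (0.5055, -0.244), and the depth view agrees.

```bash
python3 -c "
from h import *
delta((.5055,-.244,.235),rot(70.5,0))"
```

```text
t 14.725 shift [-0.072 -1.41   0.415] turn [ 0.0428 -0.0349  0.1172] q [-0.09  0.26  1.63 -0.19  1.53  1.03] F [-0.  -0.3 -1.1] w 0.0854
```

Request:
apply_moves:
  deltas:
    - {"x": 0, "y": 0, "z": 0.3, "rx": 0.008, "ry": -0.007, "rz": 0.023}
    - {"x": 0, "y": -0.2, "z": 0.45, "rx": 0.016, "ry": -0.014, "rz": 0.045}
    - {"x": -0.02, "y": -0.5, "z": 0.5, "rx": 0.025, "ry": -0.02, "rz": 0.07}
    - {"x": -0.04, "y": -0.75, "z": 0.5, "rx": 0.034, "ry": -0.028, "rz": 0.095}
    - {"x": -0.07, "y": -1, "z": 0.5, "rx": 0.0428, "ry": -0.0349, "rz": 0.1172}
    - {"x": -0.07, "y": -1, "z": 0.5, "rx": 0.0428, "ry": -0.0349, "rz": 0.1172}
  hand: 0.6

```text
time_s: 15.48
ee_pos: [0.5018, -0.1851, 0.2429]
tool_rot: [0.818, 0.576, -0.004, -0.001]
wrist_force: [-0.3, 0.4, -1.1]
grip_width: 0.0514
finger_force: 0.0
```

```bash
python3 -c "
from h import *
delta((.5055,-.244,.235),rot(70.5,0))
s=sense();c=capture('wrist');cv2.imwrite('pics/w4.png',c['img']);P=cloud(c,s)
for za,zb in((.13,.16),(.055,.064)):
  m=(P[...,2]>za)&(P[...,2]<zb)&(np.linalg.norm(P[...,:2]-[.495,-.275],axis=2)<.13);q=P[m]
  print(len(q)); 
  if len(q)>5: print(cv2.minAreaRect((q[:,:2]*1000).astype(np.float32)),np.median(q[:,:],0))
"
```

```text
t 15.475 shift [ 0.024 -0.393 -0.053] turn [ 0.0006 -0.0012  0.0005] q [-0.5   0.    1.74 -0.01  1.4  -0.15] F [-0.3  0.4 -1.1] w 0.0514
346
((504.80194091796875, -244.15223693847656), (15.26375675201416, 13.448765754699707), 16.587928771972656) [ 0.50513719 -0.24128063  0.14991845]
4662
((489.523193359375, -288.7874755859375), (170.97103881835938, 59.943450927734375), 70.13835144042969) [ 0.49172218 -0.27137196  0.0598905 ]
```

View pics/w4.png

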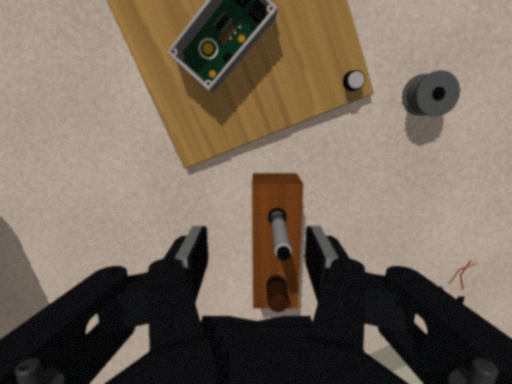

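The wrist view has the pen between the fingers at (281,250), the nut driver below it at (277,293) and the ring at (208,48). Pen centre is about (0.505, -0.245).

Request:
apply_moves:
  deltas:
    - {"x": 0.01, "y": -0.2, "z": -0.05, "rx": 0, "ry": -0.001, "rz": 0}
    - {"x": 0.021, "y": -0.4, "z": -0.05, "rx": 0.0006, "ry": -0.0012, "rz": 0.0005}
    - {"x": 0.021, "y": -0.4, "z": -0.05, "rx": 0.0006, "ry": -0.0012, "rz": 0.0005}
    - {"x": 0.021, "y": -0.4, "z": -0.3, "rx": 0.0006, "ry": -0.0012, "rz": 0.0005}

```text
time_s: 16.02
ee_pos: [0.5091, -0.242, 0.2013]
tool_rot: [0.815, 0.579, 0.002, 0.003]
wrist_force: [0.2, -0.1, -1.0]
grip_width: 0.0512
finger_force: 0.0
```

```bash
python3 -c "
from h import *
delta((.505,-.245,.093),rot(70.3,0))"
```

```text
t 16.025 shift [-0.027 -0.02  -0.722] turn [ 0.0006  0.001  -0.0012] q [-0.58  0.09  1.73  0.    1.31 -0.25] F [ 0.2 -0.1 -1. ] w 0.0512
```

Request:
apply_moves:
  deltas:
    - {"x": -0.027, "y": -0.02, "z": -0.1, "rx": 0.0006, "ry": 0.001, "rz": -0.0012}
    - {"x": -0.027, "y": -0.02, "z": -0.3, "rx": 0.0006, "ry": 0.001, "rz": -0.0012}
    - {"x": -0.027, "y": -0.02, "z": -0.5, "rx": 0.0006, "ry": 0.001, "rz": -0.0012}
    - {"x": -0.027, "y": -0.02, "z": -0.65, "rx": 0.0006, "ry": 0.001, "rz": -0.0012}
    - {"x": -0.027, "y": -0.02, "z": -0.7, "rx": 0.0006, "ry": 0.001, "rz": -0.0012}
    - {"x": -0.027, "y": -0.02, "z": -0.7, "rx": 0.0006, "ry": 0.001, "rz": -0.0012}

```text
time_s: 16.77
ee_pos: [0.5027, -0.2447, 0.0939]
tool_rot: [0.817, 0.576, -0.001, -0.003]
wrist_force: [0.4, -0.0, 0.4]
grip_width: 0.0512
finger_force: 0.0
```

```bash
python3 -c "
from h import *
delta((.505,-.245,.093),rot(70.3,0))"
```

```text
t 16.775 shift [ 0.015 -0.002 -0.006] turn [-0.0006 -0.0008 -0.0001] q [-0.59  0.21  1.81 -0.    1.13 -0.25] F [ 0.4 -0.   0.4] w 0.0512
```

Request:
apply_moves:
  deltas:
    - {"x": 0.015, "y": -0.002, "z": -0.005, "rx": -0.0006, "ry": -0.0008, "rz": 0}
    - {"x": 0.015, "y": -0.002, "z": -0.005, "rx": -0.0006, "ry": -0.0008, "rz": 0}

```text
time_s: 17.02
ee_pos: [0.5057, -0.2459, 0.0943]
tool_rot: [0.818, 0.576, 0.0, 0.001]
wrist_force: [-0.1, 0.7, -0.6]
grip_width: 0.0513
finger_force: 0.0
```

Request:
apply_moves:
  deltas:
    - {"x": 0, "y": 0, "z": 0, "rx": 0, "ry": 0, "rz": 0}
    - {"x": 0, "y": 0, "z": 0, "rx": 0, "ry": 0, "rz": 0}
    - {"x": 0, "y": 0, "z": 0, "rx": 0, "ry": 0, "rz": 0}
    - {"x": 0, "y": 0, "z": 0, "rx": 0, "ry": 0, "rz": 0}
    - {"x": 0, "y": 0, "z": 0, "rx": 0, "ry": 0, "rz": 0}
    - {"x": 0, "y": 0, "z": 0, "rx": 0, "ry": 0, "rz": 0}
  hand: 0

```text
time_s: 17.77
ee_pos: [0.5052, -0.2458, 0.0936]
tool_rot: [0.818, 0.576, 0.0, 0.001]
wrist_force: [-0.4, 0.5, 5.0]
grip_width: 0.0148
finger_force: 58.4
```

```bash
python3 -c "
from h import *
delta((.505,-.245,.093),rot(70.3,0));print(sense()['ee_pos'])"
```

```text
t 17.775 shift [-0.001  0.005 -0.004] turn [ 0.0002  0.0002 -0.    ] q [-0.59  0.21  1.81 -0.    1.12 -0.25] F [-0.4  0.5  5. ] w 0.0148
[ 0.50520268 -0.24578159  0.09355775]
```

Request:
apply_moves:
  deltas:
    - {"x": 0, "y": 0, "z": 0.1, "rx": 0, "ry": 0, "rz": 0}
    - {"x": 0, "y": 0, "z": 0.3, "rx": 0, "ry": 0, "rz": 0}
    - {"x": 0, "y": 0, "z": 0.6, "rx": 0, "ry": 0, "rz": 0}
    - {"x": 0, "y": 0, "z": 0.8, "rx": 0, "ry": 0, "rz": 0}
    - {"x": 0, "y": 0, "z": 0.8, "rx": 0, "ry": 0, "rz": 0}

```text
time_s: 18.4
ee_pos: [0.5063, -0.2465, 0.2166]
tool_rot: [0.818, 0.576, 0.001, 0.003]
wrist_force: [-0.3, -0.6, -2.3]
grip_width: 0.0143
finger_force: 59.0
```

```bash
cat > ring.py <<'E'
from h import *
import sys
s=sense()
c0=capture('top');c1=capture('wrist')
def ring(c,s,name):
    P=cloud(c,s);hsv=cv2.cvtColor(c['img'],cv2.COLOR_BGR2HSV)
    m=(abs(P[...,2]-.02)<.007)&(np.linalg.norm(P[...,:2]-[.5155,-.032],axis=2)<.055)
    br=(m&(hsv[...,0]>12)&(hsv[...,0]<34)&(hsv[...,1]>90)&(hsv[...,2]>70)).astype(np.uint8)
    n,l,st,ce=cv2.connectedComponentsWithStats(br)
    for i in range(1,n):
        if st[i,4]>4: print(name,st[i,4],ce[i].round(1),ray(c,ce[i],.02,s).round(4)[0])
    m=(P[...,2]>.044)&(P[...,2]<.056)&(np.linalg.norm(P[...,:2]-[.5155,-.032],axis=2)<.08)
    q=P[m]
    if len(q)>20: print(name,'rim',cv2.minAreaRect((q[:,:2]*1000).astype(np.float32)))
ring(c0,None,'top');ring(c1,s,'wrist')
cv2.imwrite('pics/w5.png',c1['img'])
E
python3 ring.py; python3 -c "
from h import *
delta((.4935,-.0372,.22),rot(70.3,0))"
```

```text
top 29 [277.6 220.2] [ 0.5513 -0.0576  0.02  ]
top 12 [269.5 227.5] [ 0.5346 -0.0387  0.02  ]
top 7 [289.  233.4] [ 0.5205 -0.0833  0.02  ]
top 15 [246.8 235.9] [0.5158 0.0138 0.02  ]
top 7 [266.3 235.4] [ 0.5165 -0.031   0.02  ]
top 9 [285.6 238.1] [ 0.5099 -0.0752  0.02  ]
top 27 [248.5 243.1] [0.4994 0.01   0.02  ]
top 23 [268.2 244.9] [ 0.4948 -0.0351  0.02  ]
top 11 [249.5 249. ] [0.4859 0.008  0.02  ]
top 17 [257.2 251.3] [ 0.4805 -0.0096  0.02  ]
top 13 [280.4 247.4] [ 0.4888 -0.0629  0.02  ]
top 5 [261.2 257.4] [ 0.4665 -0.0187  0.02  ]
top rim ((516.540771484375, -30.41427230834961), (112.17937469482422, 59.99721145629883), 27.811840057373047)
wrist 751 [217.7  14.5] [ 0.5244 -0.0776  0.02  ]
wrist 28 [180.9  13.8] [ 0.4881 -0.0635  0.02  ]
wrist rim ((485.54052734375, -72.46157836914062), (26.83539390563965, 55.08517074584961), 71.98848724365234)
t 18.5 shift [-0.073  1.387  0.05 ] turn [ 0.     -0.0001 -0.0001] q [-0.59  0.08  1.72 -0.    1.34 -0.25] F [-0.3 -0.3 -1.3] w 0.0152
```

Terminal from both cameras about (0.494, -0.0365), and the pen-to-terminal offsets (-0.011, 0.209) agree to 0.3 mm. Carry the pen over.

Request:
apply_moves:
  deltas:
    - {"x": -0.02, "y": 0.2, "z": 0.03, "rx": 0, "ry": 0, "rz": 0}
    - {"x": -0.03, "y": 0.5, "z": 0.03, "rx": 0, "ry": 0, "rz": 0}
    - {"x": -0.06, "y": 0.8, "z": 0.03, "rx": 0, "ry": 0, "rz": 0}
    - {"x": -0.08, "y": 1, "z": 0.03, "rx": 0, "ry": 0, "rz": 0}

```text
time_s: 19.0
ee_pos: [0.4912, -0.0934, 0.2152]
tool_rot: [0.817, 0.576, -0.001, -0.002]
wrist_force: [-0.1, 0.4, -1.5]
grip_width: 0.0148
finger_force: 58.9
```

Request:
apply_moves:
  deltas:
    - {"x": 0, "y": 0.2, "z": 0, "rx": 0, "ry": 0, "rz": 0}
    - {"x": 0, "y": 0.36, "z": 0, "rx": 0, "ry": 0, "rz": 0}
    - {"x": 0, "y": 0.39, "z": -0.05, "rx": 0, "ry": 0, "rz": 0}
    - {"x": 0, "y": 0.39, "z": -0.2, "rx": 0, "ry": 0, "rz": 0}
    - {"x": 0, "y": 0.39, "z": -0.3, "rx": 0, "ry": 0, "rz": 0}
    - {"x": 0, "y": 0.39, "z": -0.3, "rx": 0, "ry": 0, "rz": 0}
    - {"x": 0, "y": 0.39, "z": -0.3, "rx": 0, "ry": 0, "rz": 0}

```text
time_s: 19.88
ee_pos: [0.4931, -0.0375, 0.1729]
tool_rot: [0.818, 0.576, -0.0, 0.0]
wrist_force: [0.3, -0.7, -1.6]
grip_width: 0.0143
finger_force: 58.9
```

```bash
python3 -c "
from h import *
delta((.494,-.0365,.12),rot(70.3,0));print(sense()['ee_pos'])"
```

```text
t 19.875 shift [ 0.006  0.007 -0.352] turn [0.0001 0.0001 0.    ] q [-0.24 -0.04  1.92 -0.    1.26  0.11] F [ 0.3 -0.7 -1.6] w 0.0143
[ 0.4931158  -0.03750777  0.17285841]
```

Request:
apply_moves:
  deltas:
    - {"x": 0.006, "y": 0.007, "z": -0.1, "rx": 0, "ry": 0, "rz": 0}
    - {"x": 0.006, "y": 0.007, "z": -0.25, "rx": 0, "ry": 0, "rz": 0}
    - {"x": 0.006, "y": 0.007, "z": -0.36, "rx": 0, "ry": 0, "rz": 0}
    - {"x": 0.006, "y": 0.007, "z": -0.4, "rx": 0, "ry": 0, "rz": 0}
    - {"x": 0.006, "y": 0.007, "z": -0.4, "rx": 0, "ry": 0, "rz": 0}
    - {"x": 0.006, "y": 0.007, "z": -0.4, "rx": 0, "ry": 0, "rz": 0}

```text
time_s: 20.62
ee_pos: [0.4945, -0.0362, 0.1134]
tool_rot: [0.818, 0.576, 0.0, 0.001]
wrist_force: [0.8, 0.2, -0.7]
grip_width: 0.0149
finger_force: 58.9
```

```bash
python3 -c "
from h import *
delta((.494,-.0365,.1006),rot(70.3,0));print(sense()['ee_pos'])
c=capture('scene');a=c['img'];T=np.array(c['camera_from_world'])
for p in((.494,-.0365,.02),(.494,-.0365,.1)):
  r=cv2.projectPoints(np.array([p]),cv2.Rodrigues(T[:3,:3])[0],T[:3,3],np.array(c['K']),np.array(c['dist_coeffs']))[0];print(r)
cv2.imwrite('pics/s6.png',cv2.resize(a[120:210,215:325],(770,600),interpolation=cv2.INTER_CUBIC))"
```

```text
t 20.625 shift [-0.003 -0.002 -0.085] turn [ 0.0002  0.0003 -0.0001] q [-0.23  0.03  1.97 -0.    1.14  0.11] F [ 0.8  0.2 -0.7] w 0.0149
[ 0.49448552 -0.0361779   0.11342421]
[[[272.88804983 174.03898506]]]
[[[273.37084696 148.18069237]]]
```

View pics/s6.png

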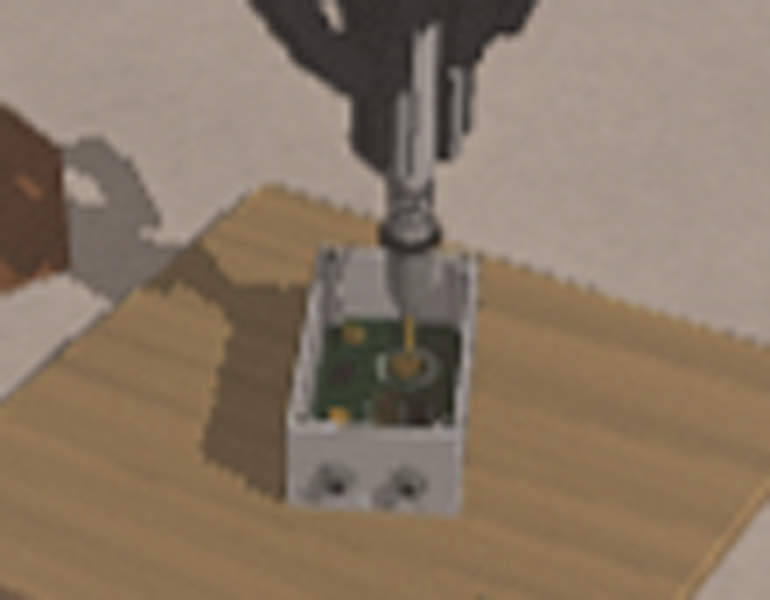

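The scene crop shows the needle at (408,355) directly above the ringed terminal's centre (408,365), with the pen practically upright. Press down slowly.

Request:
apply_moves:
  deltas:
    - {"x": -0.003, "y": -0.002, "z": -0.02, "rx": 0, "ry": 0, "rz": 0}
    - {"x": -0.003, "y": -0.002, "z": -0.04, "rx": 0, "ry": 0, "rz": 0}
    - {"x": -0.003, "y": -0.002, "z": -0.055, "rx": 0, "ry": 0, "rz": 0}
    - {"x": -0.003, "y": -0.002, "z": -0.065, "rx": 0, "ry": 0, "rz": 0}
    - {"x": -0.003, "y": -0.002, "z": -0.065, "rx": 0, "ry": 0, "rz": 0}
    - {"x": -0.003, "y": -0.002, "z": -0.065, "rx": 0, "ry": 0, "rz": 0}

```text
time_s: 21.42
ee_pos: [0.4935, -0.0364, 0.1031]
tool_rot: [0.818, 0.576, 0.0, 0.0]
wrist_force: [0.2, -0.5, 0.9]
grip_width: 0.0146
finger_force: 59.1
```

Request:
apply_moves:
  deltas:
    - {"x": 0, "y": 0, "z": -0.01, "rx": 0, "ry": 0, "rz": 0}
    - {"x": 0, "y": 0, "z": -0.015, "rx": 0, "ry": 0, "rz": 0}
    - {"x": 0, "y": 0, "z": -0.015, "rx": 0, "ry": 0, "rz": 0}
    - {"x": 0, "y": 0, "z": -0.015, "rx": 0, "ry": 0, "rz": 0}

```text
time_s: 21.92
ee_pos: [0.4935, -0.0364, 0.1008]
tool_rot: [0.818, 0.576, 0.0, 0.001]
wrist_force: [-0.2, -1.0, 2.3]
grip_width: 0.015
finger_force: 59.1
```

```bash
python3 -c "
from h import *
delta((.494,-.0365,.1006),rot(70.3,0));f=[]
for i in range(10):
  f.append(sense()['wrist_force']);capture('top')
print(np.mean(f,0),np.std(f,0),sense()['ee_pos'])"
```

```text
t 21.925 shift [ 0.003 -0.001 -0.001] turn [ 0.0001  0.0001 -0.0001] q [-0.23  0.05  1.98 -0.    1.12  0.11] F [-0.2 -1.   2.3] w 0.015
[ 0.00790068 -0.18914628  2.21043923] [0.40689032 0.58653496 0.52284032] [ 0.49349137 -0.0363577   0.10070261]
```

```bash
python3 -c "
from h import *
a=capture('scene')['img'];cv2.imwrite('pics/s7.png',np.hstack([cv2.resize(a[120:210,215:325],(440,360),interpolation=cv2.INTER_CUBIC),cv2.resize(a[180:300,350:470],(360,360),interpolation=cv2.INTER_CUBIC)]))"
```

```text
(no output)
```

View pics/s7.png

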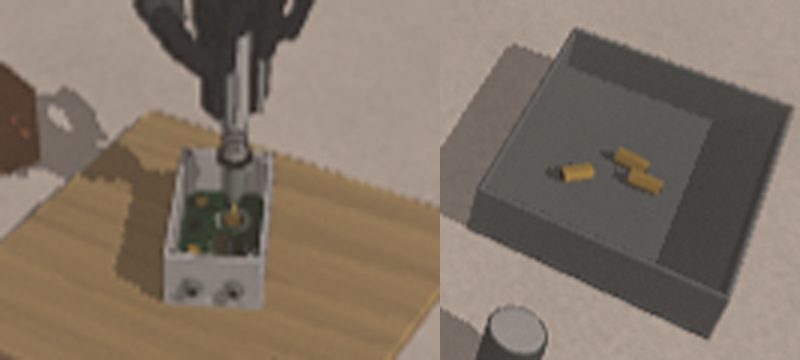

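The needle is on the ringed terminal at (234,218) with only a short length showing, and all three spacers lie in the tray around (575-650,160-185). Handing in.

```bash
python3 -c "
from h import *
print(finish_job())"
```

```text
the job is handed in; nothing more can be done
None
```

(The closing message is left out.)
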